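Find the tired shock mount and mark it

ROBOT

A 6-joint arm with a two-finger parallel gripper is mounted at the origin on a cart in front of the work surface, level with it; the furniture and walls round the work are solid. World frame = base frame: x ahead of the robot, y to its left, z up, the work surface at z = 0. Lengths are in m, angles in degrees, forces in N, time in s.
With the tool pointing down it reaches from about 0.35 to 0.875 m from the base axis. Payload 4.2 kg.
Tool frame: the origin (TCP) lies midway between the tips of the shut fingers; the grasp point (between the pads) lies 19 mm behind it; z points along the fingers, y is the line along which they close (so a half turn about z gives the same grasp; the last joint's range is limited). The gripper opens to 87 mm and grips with 3 to 60 N. Pads are 19 mm wide; open, the fingers measure 117 mm over their backs; the gripper's body (75 mm by 190 mm) begins 51 mm behind the grasp point.
Start: joints at [-54.97, 22.042, 0.453, 0, -68.411, -14.817], TCP at [0.216, -0.586, 0.223] pointing down, gripper open.
Joint ranges: [-179.83, 179.83], [-69.29, 118.12], [-61.27, 80.66], [-181.25, 117.63], [-171.15, -9.14], [-177.46, 177.46]. Speed limits (degrees/s): [159.86, 159.86, 180, 180, 180, 180].

INTERFACE

Orientations are given as a 3x3 rotation matrix whose columns are the frame's x, y, z axes.
In Python, from station import sense, capture, camera_params, finish_job gives the robot as it stands.
- The arm moves only by the tool drive_tool, never from a script. Its argument "rows" is a list of rows, each an object of numbers: "tx", "ty", "tz": the shift along the tool's x, y, z in cm; "ax", "ay", "az": the turn, a rotation vector about the tool's x, y, z in rad; "claw": the finger opening in cm, from 0 to 8.7. In form: [{"tx": .., "ty": .., "tz": .., "ax": .., "ay": .., "az": .., "claw": ..}, ...]. A call has 1 to 10 rows; each row shifts and turns the commanded pose from where the row before left it, along the tool's axes as they then stand; what a row does not reach is not made up. A row lasts 1/12 s, in which the tool goes at most 41.7 mm and 7.16 degrees, less where a joint would pass 70% of its speed; a pose out of reach is approached as far as the arm can. A call with a gripper value outside its range is refused whole. The fingers move at their own pace and stop on an object; the grip force is fixed at half the most. Time passes only in rows, so rows that do not move let the fingers close. It gives the time, the measured TCP pose, the force, the opening and the grip force at its end, in the units of the state.
- sense(): the state, without advancing time (a new reading comes with each control period).
- capture(name): name is "side" or "top" or "wrist"; returns (picture, depth): 420x560x3 uint8, red, green, blue; 420x560 float32, m along the optical axis (not along the pixel's ray), 0 where there is no reading.
- camera_params(name): a dict with "intrinsics" (3x3 intrinsics, pixels), "k1" (the pictures are not rectified: a ray, as slopes to the right and down, at radius r is drawn at 1 + k1 r^2 times it, then the intrinsics apply), "R" (3x3) and "t" (3): a world point X has camera coordinates R X + t; the wrist camera has in their place "tool_from_camera" (4x4, takes a point from camera to tool coordinates, whose origin is the TCP and whose axes are the flange's). Camera axes: x right, y down, z forward; pixel columns grow to the right and rows downward; lengths in m; the calibration is good to about 2 mm. A picture is of the moment at which its call begins: read the wrist's pose just before it. camera_params takes no time and is no camera call.
- finish_job(): hands the job in; it is judged then, once.
The state is a dict: "time_s": time; "joints": joint angles; "joint_velocities": joint speeds; "effort": joint torques, N m; "tcp_pos": TCP position; "ee_rot": TCP orientation; "wrist_force": force on the tool from outside, world axes, zero at the start; "moment": the same for the moment, N m; "gripper_width": opening from 0.0 (shut) to 1.0 (fully open); "gripper_force": force on a finger pad.
Only numpy, scipy, OpenCV 4.12 (cv2) and the standard library are available. Lean on these libraries where they do the work, as an engineer would, in place of code of your own. Each camera call takes 0.05 s, during which the arm holds its last target. There are 200 camera calls.

TASK

Three look-alike shock mounts stand on the test plate: going from left to right as the robot sees them, press each spring pad clearly down (a third of its travel or more, for a moment) with the fingertips and let it come back up. Then push the orange tag of the softest mount fully down, leaving the other two tags up. Only press: do not pull up any tag, do not pick up or shift the loose things on the plate, and finish clear of everything.

Things in the scene. Friction and masses are not known exactly. Their poses are not given: they have to be found in the camera images.
- plate: aluminium test plate on rubber feet, fixed to the bench, 203 mm (its x) by 340 mm (its y), top 12 mm above the bench. Origin on the bench under the middle mount, 68 mm from its robot-side edge and half-way along its y, z up, its x axis roughly away from the robot and its y axis roughly to the robot's left. The three shock mounts are bolted on it in a row along its y axis, at y = +110, 0 and -110 mm (left, middle, right).
- mount_a: one of three shock mounts that look alike, in an unknown order on the plate; its spring is of unknown stiffness and differs from the others. Grey base plate 112 mm (x) by 66 mm (y); origin at the centre of its underside, on the plate's top; axes parallel to the plate's. It carries a spring pad 25 mm to its +x side and an orange tag 31 mm to its -x side (the robot's side).
- mount_b: one of three shock mounts that look alike, in an unknown order on the plate; its spring is of unknown stiffness and differs from the others. Grey base plate 112 mm (x) by 66 mm (y); origin at the centre of its underside, on the plate's top; axes parallel to the plate's. It carries a spring pad 25 mm to its +x side and an orange tag 31 mm to its -x side (the robot's side).
- mount_c: one of three shock mounts that look alike, in an unknown order on the plate; its spring is of unknown stiffness and differs from the others. Grey base plate 112 mm (x) by 66 mm (y); origin at the centre of its underside, on the plate's top; axes parallel to the plate's. It carries a spring pad 25 mm to its +x side and an orange tag 31 mm to its -x side (the robot's side).
- pad_a_top (a point): centre of the top of mount_a's round black pad, 42 mm across, on a coil spring over a dark steel cup; its top is 64 mm above the bench when free. Pushed straight down it travels 12 mm and springs back when let go.
- pad_a (a joint): how far mount_a's pad is pressed down, m: 0 free, 0.012 at its stop. The spring starts with a small preload and the push grows steadily with depth; depending on the spring, 4 mm takes about 2 to 8 N and the whole travel about 5 to 17 N; at any one depth each spring pushes at least 1.6 times as hard as the next softer one.
- pad_b_top (a point): centre of the top of mount_b's round black pad, 42 mm across, on a coil spring over a dark steel cup; its top is 64 mm above the bench when free. Pushed straight down it travels 12 mm and springs back when let go.
- pad_b (a joint): how far mount_b's pad is pressed down, m: 0 free, 0.012 at its stop. The spring starts with a small preload and the push grows steadily with depth; depending on the spring, 4 mm takes about 2 to 8 N and the whole travel about 5 to 17 N; at any one depth each spring pushes at least 1.6 times as hard as the next softer one.
- pad_c_top (a point): centre of the top of mount_c's round black pad, 42 mm across, on a coil spring over a dark steel cup; its top is 64 mm above the bench when free. Pushed straight down it travels 12 mm and springs back when let go.
- pad_c (a joint): how far mount_c's pad is pressed down, m: 0 free, 0.012 at its stop. The spring starts with a small preload and the push grows steadily with depth; depending on the spring, 4 mm takes about 2 to 8 N and the whole travel about 5 to 17 N; at any one depth each spring pushes at least 1.6 times as hard as the next softer one.
- tag_a_top (a point): centre of the flat top of mount_a's orange tag, 22 mm (x) by 30 mm (y) and 5 mm thick, on a white stem in a black guide block; its top is 51 mm above the bench when up (up to 2 mm lower at some starts), 39 mm when fully down.
- tag_a (a joint): how far mount_a's tag is pushed down, m: about 0 up, 0.012 fully down on its stop (negative: pulled up, at most 0.008). No spring: it moves against about 3 N of friction and stays where it is left.
- tag_b_top (a point): centre of the flat top of mount_b's orange tag, 22 mm (x) by 30 mm (y) and 5 mm thick, on a white stem in a black guide block; its top is 51 mm above the bench when up (up to 2 mm lower at some starts), 39 mm when fully down.
- tag_b (a joint): how far mount_b's tag is pushed down, m: about 0 up, 0.012 fully down on its stop (negative: pulled up, at most 0.008). No spring: it moves against about 3 N of friction and stays where it is left.
- tag_c_top (a point): centre of the flat top of mount_c's orange tag, 22 mm (x) by 30 mm (y) and 5 mm thick, on a white stem in a black guide block; its top is 51 mm above the bench when up (up to 2 mm lower at some starts), 39 mm when fully down.
- tag_c (a joint): how far mount_c's tag is pushed down, m: about 0 up, 0.012 fully down on its stop (negative: pulled up, at most 0.008). No spring: it moves against about 3 N of friction and stays where it is left.
- tin_spool: loose reel of solder, yellow flanges, 48 mm across, 58 mm tall, standing on the plate behind the mounts; origin at the centre of its underside. Leave it alone.
- relay: loose white plug-in relay, 29 x 28 x 48 mm tall, standing on the plate behind the mounts; origin at the centre of its underside. Leave it alone.
- wick_reel: loose flat blue reel, 42 mm across, 12 mm high, lying on the plate behind the mounts; origin at the centre of its underside. Leave it alone.

How it is judged:
By the outcome, as a careful person would: the job done as asked, in the order asked, and still so for the second after the job is handed in, with the robot touching nothing.
It also fails if it takes over 48 s, if anything falls off the work surface, if the arm or the gripper's body presses on something with over 40 N, if the wrist force passes 120 N, or if a joint passes its speed limit or range.

## Working session

There is one attempt and no reset: what is moved stays moved. The work goes in short steps, Python scripts to look and compute and a tool call to move; the robot and the scene stay as the last step left them, time stands still between calls to the robot, and variables do not carry over. Pictures are saved under pics/ and viewed, at most 10 in all, crops included, and the job is handed in when it is done.

Besides the shell and the picture viewer there is one more tool, called after "Request:" as name([rows], argument=value, ...), one row to a line, values as JSON. drive_tool: Moves the arm, as the interface text tells. Its arguments: {"type":"object","properties":{"rows":{"type":"array"}},"required":["rows"]}

```bash
mkdir -p pics
python3 - <<'E'
from station import *
import cv2,numpy as np
s=sense();print(s)
for n in("top","side"):
    p,d=capture(n);cv2.imwrite(f"pics/{n}0.png",p[:,:,::-1]);np.savez(f"{n}0.npz",p=p,d=d);print(n,camera_params(n))
E
```

```text
{'time_s': 0.0, 'joints': array([-5.49688574e+01,  2.20900754e+01,  3.81486957e-01, -2.92013620e-02,
       -6.84113638e+01, -1.48163296e+01]), 'joint_velocities': array([-0.06335573, -0.04132878,  0.07535651,  0.00369824,  0.01962689,
       -0.03630333]), 'effort': array([-8.42794498e-05, -3.90663671e+01,  1.87403852e+01,  4.21976656e+00,
        1.09728935e-02, -1.73680305e-04]), 'tcp_pos': array([ 0.21577725, -0.58593932,  0.22147794]), 'ee_rot': array([[-9.38468640e-01, -3.45363503e-01, -8.13669181e-04],
       [-3.45364452e-01,  9.38466542e-01,  1.98628762e-03],
       [ 7.76100511e-05,  2.14508106e-03, -9.99997696e-01]]), 'wrist_force': array([-0.42479086, -0.41119894, -0.45642361]), 'moment': array([ 0.02166535, -0.07329725, -0.00886414]), 'gripper_force': 0.0, 'gripper_width': 1.0007123244677956}
top {'intrinsics': array([[461.17903698,   0.        , 279.84242531],
       [  0.        , 461.17903698, 216.64860578],
       [  0.        ,   0.        ,   1.        ]]), 'k1': -0.09015892012673841, 'R': array([[-0.01997535, -0.99979086,  0.00438459],
       [-0.99353576,  0.01935983, -0.11185652],
       [ 0.11174824, -0.00659062, -0.99371469]]), 't': array([0.1502495, 0.5918354, 0.8391538])}
side {'intrinsics': array([[499.26159815,   0.        , 279.04243165],
       [  0.        , 499.26159815, 219.66474211],
       [  0.        ,   0.        ,   1.        ]]), 'k1': -0.14540781684202264, 'R': array([[ 0.99936672,  0.02369536, -0.02654587],
       [-0.01484638, -0.4003224 , -0.91625409],
       [-0.03233788,  0.91606796, -0.3997171 ]]), 't': array([-0.58521389,  0.12450608,  0.79766406])}
```

View pics/top0.png

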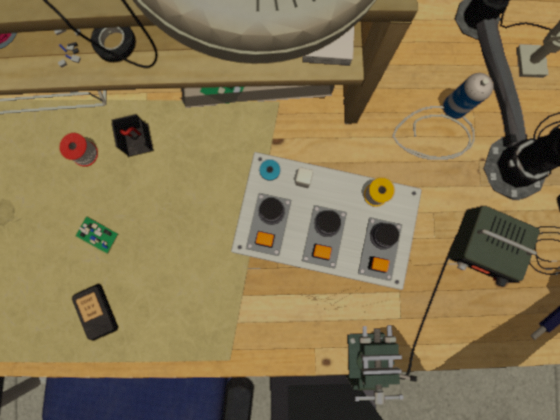

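View pics/side0.png

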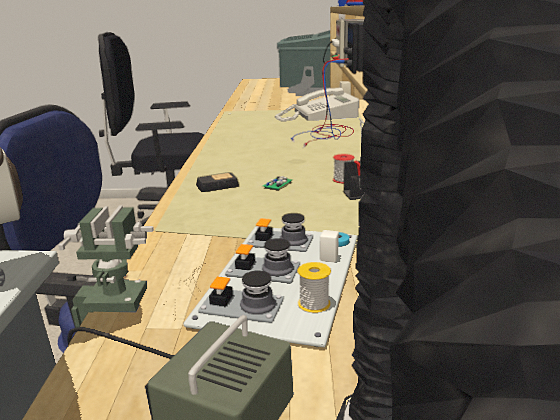

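```bash
cat > h.py <<'E'
import cv2,numpy as np
from station import *
def ray(n,uv,z):
    c=camera_params(n);K=c["intrinsics"];D=np.array([c["k1"],0,0,0,0.])
    q=cv2.undistortPoints(np.array(uv,float).reshape(-1,1,2),K,D).reshape(-1,2)
    d=np.c_[q,np.ones(len(q))]@c["R"];o=-c["R"].T@c["t"]
    return o+d*((z-o[2])/d[:,2])[:,None]
def blobs(p,lo,hi,amin):
    m=cv2.inRange(cv2.cvtColor(p,cv2.COLOR_RGB2HSV),lo,hi)
    n,l,st,c=cv2.connectedComponentsWithStats(m)
    return [(c[i],st[i,4]) for i in range(1,n) if st[i,4]>amin]
E
python3 - <<'E'
from h import *
for n in("top","side"):
    p=np.load(n+"0.npz")["p"]
    for c,a in blobs(p,(4,150,120),(18,255,255),40): print(n,c,a,ray(n,c,.051))
E
```

```text
top [525.14035088  40.49122807] 57 [[ 0.94252321 -0.36608991  0.051     ]]
top [ 67.11594203 144.07246377] 69 [[0.74115816 0.54519976 0.051     ]]
top [264.28877005 238.40641711] 187 [[0.55288537 0.16811121 0.051     ]]
top [322.1576087  251.35869565] 184 [[0.52691438 0.06215074 0.051     ]]
top [380.12707182 264.10497238] 181 [[ 0.50112495 -0.04421671  0.051     ]]
top [108.85294118 367.70588235] 136 [[0.32161785 0.45590392 0.051     ]]
side [263.24719101 222.21348315] 89 [[0.55434921 0.16214817 0.051     ]]
side [243.72580645 248.91935484] 124 [[0.52811856 0.05580047 0.051     ]]
side [219.61142857 282.65714286] 175 [[ 0.50263482 -0.05059912  0.051     ]]
```

The top view shows the three mounts on a rotated plate: tags at (264,238), (322,251) and (380,264), pads at (271,210), (327,222) and (384,235). The blue reel, white relay and yellow spool stand behind them. The side view shows the same row, with a vise and a green box near my path, so I'll check those heights and the pad positions.

Run:
```python
from h import *
c=camera_params("top");f=np.load("top0.npz");d=f["d"];K=c["intrinsics"]
v,u=np.mgrid[0:420,0:560]
q=cv2.undistortPoints(np.stack([u,v],-1).reshape(-1,1,2).astype(float),K,np.array([c["k1"],0,0,0,0.])).reshape(420,560,2)
X=(np.dstack([q*d[...,None],d])-c["t"])@c["R"]; X[d==0]=np.nan
for n,(u0,u1,v0,v1) in dict(box=(450,540,205,290),vise=(345,405,325,405),plate=(233,422,150,290),iron=(450,560,0,200),shelf=(180,420,0,110)).items():
    P=X[v0:v1,u0:u1].reshape(-1,3);P=P[P[:,2]>.04];print(n,np.nanmin(P,0),np.nanmax(P,0))
g=cv2.GaussianBlur(f["p"][:,:,::-1],(3,3),0).max(2)
for u,v in((271,210),(327,222),(384,235)):
    m=np.zeros_like(g);m[v-18:v+18,u-18:u+18]=(g[v-18:v+18,u-18:u+18]<70)&(X[v-18:v+18,u-18:u+18,2]>.055)
    ys,xs=np.nonzero(m);print(len(xs),ray("top",[xs.mean(),ys.mean()],.064),np.nanmedian(X[m>0],0))
```

```text
box [ 0.45389305 -0.33880356  0.04000257] [ 0.60547762 -0.18869627  0.11318916]
vise [ 0.26998788 -0.07559685  0.04777495] [0.39829279 0.02009095 0.15075581]
plate [ 0.48815231 -0.07890812  0.04002967] [0.68470367 0.18370615 0.07322975]
iron [ 0.64625207 -0.4096418   0.04000116] [ 1.03184727 -0.19827272  0.21931846]
shelf [ 0.68346407 -0.02164414  0.04005557] [0.88225994 0.32650661 0.56479628]
392 [[0.60670904 0.15534043 0.064     ]] [0.60733044 0.15490889 0.0626056 ]
399 [[0.58091984 0.04925455 0.064     ]] [0.58142526 0.04906621 0.06241744]
386 [[ 0.55503364 -0.0567238   0.064     ]] [ 0.55548593 -0.05688587  0.06239094]
```

Request:
drive_tool([
  {"tz": -1.5, "claw": 0, "az": 0.1184},
  {"tz": -1.5, "claw": 0, "az": 0.1184},
  {"tz": 0, "claw": 0, "az": 0.1184},
  {"claw": 0, "az": 0.1184},
  {"claw": 0, "az": 0.1184},
])

```text
invalid input at $.rows[0]: expected keys tx, ty, tz, ax, ay, az, claw
```

Request:
drive_tool([
  {"tx": 0, "ty": 0, "tz": -1.5, "ax": 0, "ay": 0, "az": 0.1184, "claw": 0},
  {"tx": 0, "ty": 0, "tz": -1.5, "ax": 0, "ay": 0, "az": 0.1184, "claw": 0},
  {"tx": 0, "ty": 0, "tz": 0, "ax": 0, "ay": 0, "az": 0.1184, "claw": 0},
  {"tx": 0, "ty": 0, "tz": 0, "ax": 0, "ay": 0, "az": 0.1184, "claw": 0},
  {"tx": 0, "ty": 0, "tz": 0, "ax": 0, "ay": 0, "az": 0.1184, "claw": 0},
  {"tx": 0, "ty": 0, "tz": 0, "ax": 0, "ay": 0, "az": 0, "claw": 0},
])

```text
time_s: 0.6
tcp_pos: [0.2159, -0.5861, 0.252]
ee_rot: [[-0.971, 0.239, -0.0], [0.239, 0.971, 0.001], [0.001, 0.001, -1.0]]
wrist_force: [-0.2, 0.7, -0.5]
gripper_width: 0.634
gripper_force: 0.0
```

Request:
drive_tool([
  {"tx": -0.85, "ty": 3.39, "tz": 0, "ax": 0, "ay": 0, "az": 0, "claw": 0},
  {"tx": -0.85, "ty": 3.39, "tz": 0, "ax": 0, "ay": 0, "az": 0, "claw": 0},
  {"tx": -0.85, "ty": 3.39, "tz": 0, "ax": 0, "ay": 0, "az": 0, "claw": 0},
  {"tx": -0.85, "ty": 3.39, "tz": 0, "ax": 0, "ay": 0, "az": 0, "claw": 0},
  {"tx": -0.85, "ty": 3.39, "tz": 0, "ax": 0, "ay": 0, "az": 0, "claw": 0},
  {"tx": -0.85, "ty": 3.39, "tz": 0, "ax": 0, "ay": 0, "az": 0, "claw": 0},
  {"tx": -0.85, "ty": 3.39, "tz": 0, "ax": 0, "ay": 0, "az": 0, "claw": 0},
  {"tx": -0.85, "ty": 3.39, "tz": 0, "ax": 0, "ay": 0, "az": 0, "claw": 0},
  {"tx": -0.85, "ty": 3.39, "tz": 0, "ax": 0, "ay": 0, "az": 0, "claw": 0},
  {"tx": -0.85, "ty": 3.39, "tz": 0, "ax": 0, "ay": 0, "az": 0, "claw": 0},
])

```text
time_s: 1.43
tcp_pos: [0.3791, -0.2756, 0.2525]
ee_rot: [[-0.972, 0.234, -0.0], [0.234, 0.972, 0.0], [0.0, 0.0, -1.0]]
wrist_force: [0.8, 0.2, 0.1]
gripper_width: 0.008
gripper_force: 0.0
```

Request:
drive_tool([
  {"tx": -0.85, "ty": 3.39, "tz": 0, "ax": 0, "ay": 0, "az": 0, "claw": 0},
  {"tx": -0.85, "ty": 3.39, "tz": 0, "ax": 0, "ay": 0, "az": 0, "claw": 0},
  {"tx": -0.85, "ty": 3.39, "tz": 0, "ax": 0, "ay": 0, "az": 0, "claw": 0},
  {"tx": -0.85, "ty": 3.39, "tz": 0, "ax": 0, "ay": 0, "az": 0, "claw": 0},
  {"tx": -0.85, "ty": 3.39, "tz": 0, "ax": 0, "ay": 0, "az": 0, "claw": 0},
  {"tx": -0.85, "ty": 3.39, "tz": 0, "ax": 0, "ay": 0, "az": 0, "claw": 0},
  {"tx": -0.85, "ty": 3.39, "tz": 0, "ax": 0, "ay": 0, "az": 0, "claw": 0},
  {"tx": -0.85, "ty": 3.39, "tz": 0, "ax": 0, "ay": 0, "az": 0, "claw": 0},
  {"tx": -0.85, "ty": 3.39, "tz": 0, "ax": 0, "ay": 0, "az": 0, "claw": 0},
  {"tx": -0.85, "ty": 3.39, "tz": 0, "ax": 0, "ay": 0, "az": 0, "claw": 0},
])

```text
time_s: 2.27
tcp_pos: [0.5421, 0.0336, 0.2524]
ee_rot: [[-0.972, 0.233, -0.0], [0.233, 0.972, -0.0], [0.0, -0.0, -1.0]]
wrist_force: [0.3, -0.3, 0.4]
gripper_width: 0.003
gripper_force: 0.0
```

Request:
drive_tool([
  {"tx": -0.8, "ty": 3.1, "tz": 0, "ax": 0, "ay": 0, "az": 0, "claw": 0},
  {"tx": -0.8, "ty": 3.1, "tz": 0, "ax": 0, "ay": 0, "az": 0, "claw": 0},
  {"tx": -0.8, "ty": 3.1, "tz": 0, "ax": 0, "ay": 0, "az": 0, "claw": 0},
  {"tx": -0.8, "ty": 2.5, "tz": 0, "ax": 0, "ay": 0, "az": 0, "claw": 0},
  {"tx": 0, "ty": 0, "tz": 4, "ax": 0, "ay": 0, "az": 0, "claw": 0},
  {"tx": 0, "ty": 0, "tz": 4, "ax": 0, "ay": 0, "az": 0, "claw": 0},
  {"tx": 0, "ty": 0, "tz": 3, "ax": 0, "ay": 0, "az": 0, "claw": 0},
  {"tx": 0, "ty": 0, "tz": 2, "ax": 0, "ay": 0, "az": 0, "claw": 0},
  {"tx": 0, "ty": 0, "tz": 0, "ax": 0, "ay": 0, "az": 0, "claw": 0},
  {"tx": 0, "ty": 0, "tz": 0, "ax": 0, "ay": 0, "az": 0, "claw": 0},
])

```text
time_s: 3.1
tcp_pos: [0.6005, 0.1387, 0.1217]
ee_rot: [[-0.972, 0.235, -0.002], [0.235, 0.972, -0.002], [0.002, -0.002, -1.0]]
wrist_force: [0.8, -0.0, 1.3]
gripper_width: 0.005
gripper_force: 0.0
```

Run:
```python
from h import *
s=sense();print(s["time_s"],s["tcp_pos"],s["wrist_force"])
p,d=capture("wrist");cv2.imwrite("pics/w1.png",p[:,:,::-1]);c=camera_params("wrist")
T=c["tool_from_camera"];R=s["ee_rot"]@T[:3,:3];o=s["ee_rot"]@T[:3,3]+s["tcp_pos"];print(T)
b=blobs(p,(4,150,120),(18,255,255),300)
for q,a in b:
    x=cv2.undistortPoints(np.array([[q]]),c["intrinsics"],np.array([c["k1"],0,0,0,0.])).ravel()
    r=R@[*x,1];print(q,a,o+r*(.051-o[2])/r[2], d[int(q[1]),int(q[0])],(.051-o[2])/r[2])
```

```text
3.1 [0.60050628 0.138671   0.12166222] [ 0.80697019 -0.02629428  1.31684727]
[[ 6.80283957e-04 -9.61306299e-01 -2.75480920e-01  7.44382551e-02]
 [ 9.99999595e-01  4.91774679e-04  7.53364640e-04 -4.21034074e-04]
 [-5.88739633e-04 -2.75481321e-01  9.61306244e-01 -1.62629206e-01]
 [ 0.00000000e+00  0.00000000e+00  0.00000000e+00  1.00000000e+00]]
[294.06918239  78.66561845] 954 [0.51295391 0.1730079  0.051     ] 0.265649 0.21927972522375433
[303.16413374 148.62158055] 658 [0.55676228 0.16919932 0.051     ] 0.23130795 0.23117521124585483
[133.16446281 147.36033058] 1210 [0.52938853 0.06076887 0.051     ] 0.23153281 0.23100611074168503
```

View pics/w1.png

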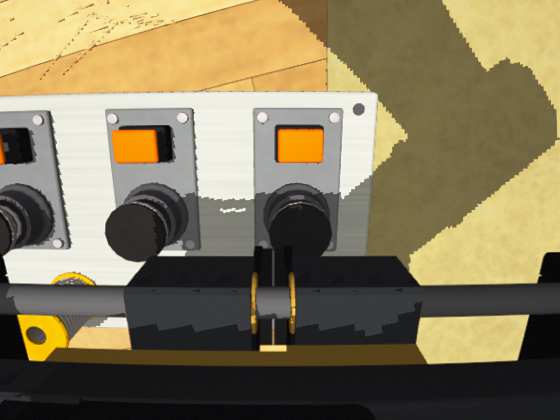

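Request:
drive_tool([
  {"tx": -0.4, "ty": 1.8, "tz": 2, "ax": 0, "ay": 0, "az": 0, "claw": 0},
  {"tx": 0, "ty": 0, "tz": 2, "ax": 0, "ay": 0, "az": 0, "claw": 0},
  {"tx": 0, "ty": 0, "tz": 1, "ax": 0, "ay": 0, "az": 0, "claw": 0},
  {"tx": 0, "ty": 0, "tz": 0, "ax": 0, "ay": 0, "az": 0, "claw": 0},
  {"tx": 0, "ty": 0, "tz": 0, "ax": 0, "ay": 0, "az": 0, "claw": 0},
  {"tx": 0, "ty": 0, "tz": 0, "ax": 0, "ay": 0, "az": 0, "claw": 0},
])

```text
time_s: 3.65
tcp_pos: [0.61, 0.1557, 0.0745]
ee_rot: [[-0.972, 0.237, 0.003], [0.237, 0.972, 0.001], [-0.003, 0.002, -1.0]]
wrist_force: [0.3, -1.0, 0.8]
gripper_width: 0.004
gripper_force: 0.0
```

Request:
drive_tool([
  {"tx": 0, "ty": 0, "tz": 0.3, "ax": 0, "ay": 0, "az": 0, "claw": 0},
  {"tx": 0, "ty": 0, "tz": 0.3, "ax": 0, "ay": 0, "az": 0, "claw": 0},
  {"tx": 0, "ty": 0, "tz": 0.3, "ax": 0, "ay": 0, "az": 0, "claw": 0},
  {"tx": 0, "ty": 0, "tz": 0.3, "ax": 0, "ay": 0, "az": 0, "claw": 0},
  {"tx": 0, "ty": 0, "tz": 0.2, "ax": 0, "ay": 0, "az": 0, "claw": 0},
  {"tx": 0, "ty": 0, "tz": 0, "ax": 0, "ay": 0, "az": 0, "claw": 0},
  {"tx": 0, "ty": 0, "tz": 0, "ax": 0, "ay": 0, "az": 0, "claw": 0},
  {"tx": 0, "ty": 0, "tz": 0, "ax": 0, "ay": 0, "az": 0, "claw": 0},
])

```text
time_s: 4.32
tcp_pos: [0.6093, 0.1556, 0.0589]
ee_rot: [[-0.972, 0.237, 0.001], [0.237, 0.972, 0.0], [-0.001, 0.0, -1.0]]
wrist_force: [0.5, 0.2, 2.0]
gripper_width: 0.002
gripper_force: 1.4
```

Request:
drive_tool([
  {"tx": 0, "ty": 0, "tz": 0.3, "ax": 0, "ay": 0, "az": 0, "claw": 0},
  {"tx": 0, "ty": 0, "tz": 0, "ax": 0, "ay": 0, "az": 0, "claw": 0},
  {"tx": 0, "ty": 0, "tz": 0, "ax": 0, "ay": 0, "az": 0, "claw": 0},
  {"tx": 0, "ty": 0, "tz": 0, "ax": 0, "ay": 0, "az": 0, "claw": 0},
])

```text
time_s: 4.65
tcp_pos: [0.6093, 0.1556, 0.0558]
ee_rot: [[-0.972, 0.237, 0.001], [0.237, 0.972, 0.0], [-0.001, 0.0, -1.0]]
wrist_force: [0.3, -1.3, 4.0]
gripper_width: 0.009
gripper_force: 2.0
```

Request:
drive_tool([
  {"tx": 0, "ty": 0, "tz": 0, "ax": 0, "ay": 0, "az": 0, "claw": 0},
])

```text
time_s: 4.73
tcp_pos: [0.6093, 0.1556, 0.0558]
ee_rot: [[-0.972, 0.237, 0.001], [0.237, 0.972, 0.0], [-0.001, 0.0, -1.0]]
wrist_force: [1.9, 0.1, 3.8]
gripper_width: 0.009
gripper_force: 2.0
```

Request:
drive_tool([
  {"tx": 0, "ty": 0, "tz": 0, "ax": 0, "ay": 0, "az": 0, "claw": 0},
])

```text
time_s: 4.82
tcp_pos: [0.6093, 0.1556, 0.0558]
ee_rot: [[-0.972, 0.237, 0.001], [0.237, 0.972, 0.0], [-0.001, 0.0, -1.0]]
wrist_force: [0.7, -0.9, 3.5]
gripper_width: 0.006
gripper_force: 2.0
```

Request:
drive_tool([
  {"tx": 0, "ty": 0, "tz": 0, "ax": 0, "ay": 0, "az": 0, "claw": 0},
])

```text
time_s: 4.9
tcp_pos: [0.6093, 0.1556, 0.0558]
ee_rot: [[-0.972, 0.237, 0.001], [0.237, 0.972, 0.0], [-0.001, 0.0, -1.0]]
wrist_force: [0.6, -0.6, 5.1]
gripper_width: 0.007
gripper_force: 2.0
```

Request:
drive_tool([
  {"tx": 0, "ty": 0, "tz": -1, "ax": 0, "ay": 0, "az": 0, "claw": 0},
  {"tx": 0, "ty": 0, "tz": -2, "ax": 0, "ay": 0, "az": 0, "claw": 0},
  {"tx": 0, "ty": -3, "tz": -1, "ax": 0, "ay": 0, "az": 0, "claw": 0},
  {"tx": 0, "ty": -3, "tz": 0, "ax": 0, "ay": 0, "az": 0, "claw": 0},
  {"tx": 0, "ty": -3, "tz": 0, "ax": 0, "ay": 0, "az": 0, "claw": 0},
  {"tx": 0, "ty": -2, "tz": 0, "ax": 0, "ay": 0, "az": 0, "claw": 0},
  {"tx": 0, "ty": 0, "tz": 2, "ax": 0, "ay": 0, "az": 0, "claw": 0},
  {"tx": 0, "ty": 0, "tz": 0, "ax": 0, "ay": 0, "az": 0, "claw": 0},
  {"tx": 0, "ty": 0, "tz": 0, "ax": 0, "ay": 0, "az": 0, "claw": 0},
  {"tx": 0, "ty": 0, "tz": 0, "ax": 0, "ay": 0, "az": 0, "claw": 0},
])

```text
time_s: 5.73
tcp_pos: [0.583, 0.0491, 0.0757]
ee_rot: [[-0.972, 0.236, -0.001], [0.236, 0.972, -0.0], [0.0, -0.0, -1.0]]
wrist_force: [-0.0, -0.2, -0.2]
gripper_width: 0.001
gripper_force: 0.0
```

Request:
drive_tool([
  {"tx": 0, "ty": 0, "tz": 0.4, "ax": 0, "ay": 0, "az": 0, "claw": 0},
  {"tx": 0, "ty": 0, "tz": 0.4, "ax": 0, "ay": 0, "az": 0, "claw": 0},
  {"tx": 0, "ty": 0, "tz": 0.4, "ax": 0, "ay": 0, "az": 0, "claw": 0},
  {"tx": 0, "ty": 0, "tz": 0.4, "ax": 0, "ay": 0, "az": 0, "claw": 0},
  {"tx": 0, "ty": 0, "tz": 0.4, "ax": 0, "ay": 0, "az": 0, "claw": 0},
  {"tx": 0, "ty": 0, "tz": 0, "ax": 0, "ay": 0, "az": 0, "claw": 0},
  {"tx": 0, "ty": 0, "tz": 0, "ax": 0, "ay": 0, "az": 0, "claw": 0},
  {"tx": 0, "ty": 0, "tz": 0, "ax": 0, "ay": 0, "az": 0, "claw": 0},
  {"tx": 0, "ty": 0, "tz": 0, "ax": 0, "ay": 0, "az": 0, "claw": 0},
])

```text
time_s: 6.48
tcp_pos: [0.5831, 0.0493, 0.0565]
ee_rot: [[-0.972, 0.236, 0.001], [0.236, 0.972, 0.0], [-0.001, 0.001, -1.0]]
wrist_force: [-2.2, 1.9, 6.6]
gripper_width: 0.005
gripper_force: 3.6
```

Request:
drive_tool([
  {"tx": 0, "ty": 0, "tz": 0, "ax": 0, "ay": 0, "az": 0, "claw": 0},
])

```text
time_s: 6.57
tcp_pos: [0.5832, 0.0493, 0.0566]
ee_rot: [[-0.972, 0.236, 0.001], [0.236, 0.972, 0.0], [-0.001, 0.001, -1.0]]
wrist_force: [-2.7, 2.4, 7.1]
gripper_width: 0.002
gripper_force: 3.6
```

Request:
drive_tool([
  {"tx": 0, "ty": 0, "tz": 0, "ax": 0, "ay": 0, "az": 0, "claw": 0},
])

```text
time_s: 6.65
tcp_pos: [0.5832, 0.0492, 0.0566]
ee_rot: [[-0.972, 0.236, 0.001], [0.236, 0.972, 0.0], [-0.001, 0.001, -1.0]]
wrist_force: [-1.7, 1.9, 7.3]
gripper_width: 0.009
gripper_force: 3.6
```

Request:
drive_tool([
  {"tx": 0, "ty": 0, "tz": 0, "ax": 0, "ay": 0, "az": 0, "claw": 0},
])

```text
time_s: 6.73
tcp_pos: [0.5832, 0.0493, 0.0566]
ee_rot: [[-0.972, 0.236, 0.001], [0.236, 0.972, 0.0], [-0.001, 0.001, -1.0]]
wrist_force: [-2.9, 0.9, 6.2]
gripper_width: 0.009
gripper_force: 3.6
```

Request:
drive_tool([
  {"tx": 0, "ty": 0, "tz": -1, "ax": 0, "ay": 0, "az": 0, "claw": 0},
  {"tx": 0, "ty": 0, "tz": -2, "ax": 0, "ay": 0, "az": 0, "claw": 0},
  {"tx": 0, "ty": -3, "tz": -1, "ax": 0, "ay": 0, "az": 0, "claw": 0},
  {"tx": 0, "ty": -3, "tz": 0, "ax": 0, "ay": 0, "az": 0, "claw": 0},
  {"tx": 0, "ty": -3, "tz": 0, "ax": 0, "ay": 0, "az": 0, "claw": 0},
  {"tx": 0, "ty": -2, "tz": 0, "ax": 0, "ay": 0, "az": 0, "claw": 0},
  {"tx": 0, "ty": 0, "tz": 2, "ax": 0, "ay": 0, "az": 0, "claw": 0},
  {"tx": 0, "ty": 0, "tz": 0, "ax": 0, "ay": 0, "az": 0, "claw": 0},
  {"tx": 0, "ty": 0, "tz": 0, "ax": 0, "ay": 0, "az": 0, "claw": 0},
  {"tx": 0, "ty": 0, "tz": 0, "ax": 0, "ay": 0, "az": 0, "claw": 0},
])

```text
time_s: 7.57
tcp_pos: [0.5572, -0.0579, 0.0759]
ee_rot: [[-0.972, 0.236, 0.0], [0.236, 0.972, -0.0], [-0.0, -0.0, -1.0]]
wrist_force: [-0.1, -0.4, -0.0]
gripper_width: 0.005
gripper_force: 0.0
```

Request:
drive_tool([
  {"tx": 0, "ty": 0, "tz": 0.4, "ax": 0, "ay": 0, "az": 0, "claw": 0},
  {"tx": 0, "ty": 0, "tz": 0.4, "ax": 0, "ay": 0, "az": 0, "claw": 0},
  {"tx": 0, "ty": 0, "tz": 0.4, "ax": 0, "ay": 0, "az": 0, "claw": 0},
  {"tx": 0, "ty": 0, "tz": 0.4, "ax": 0, "ay": 0, "az": 0, "claw": 0},
  {"tx": 0, "ty": 0, "tz": 0.4, "ax": 0, "ay": 0, "az": 0, "claw": 0},
  {"tx": 0, "ty": 0, "tz": 0, "ax": 0, "ay": 0, "az": 0, "claw": 0},
  {"tx": 0, "ty": 0, "tz": 0, "ax": 0, "ay": 0, "az": 0, "claw": 0},
  {"tx": 0, "ty": 0, "tz": 0, "ax": 0, "ay": 0, "az": 0, "claw": 0},
  {"tx": 0, "ty": 0, "tz": 0, "ax": 0, "ay": 0, "az": 0, "claw": 0},
])

```text
time_s: 8.32
tcp_pos: [0.5573, -0.0577, 0.0572]
ee_rot: [[-0.972, 0.236, 0.001], [0.236, 0.972, -0.0], [-0.001, 0.0, -1.0]]
wrist_force: [-3.9, 3.5, 11.2]
gripper_width: 0.004
gripper_force: 5.4
```

Request:
drive_tool([
  {"tx": 0, "ty": 0, "tz": 0, "ax": 0, "ay": 0, "az": 0, "claw": 0},
])

```text
time_s: 8.4
tcp_pos: [0.5573, -0.0576, 0.0572]
ee_rot: [[-0.972, 0.236, 0.001], [0.236, 0.972, 0.0], [-0.001, 0.0, -1.0]]
wrist_force: [-3.2, 3.1, 10.8]
gripper_width: 0.007
gripper_force: 5.4
```

Request:
drive_tool([
  {"tx": 0, "ty": 0, "tz": 0, "ax": 0, "ay": 0, "az": 0, "claw": 0},
])

```text
time_s: 8.48
tcp_pos: [0.5573, -0.0577, 0.0572]
ee_rot: [[-0.972, 0.236, 0.001], [0.236, 0.972, 0.0], [-0.001, 0.0, -1.0]]
wrist_force: [-3.5, 2.5, 10.9]
gripper_width: 0.005
gripper_force: 5.4
```

Request:
drive_tool([
  {"tx": 0, "ty": 0, "tz": 0, "ax": 0, "ay": 0, "az": 0, "claw": 0},
])

```text
time_s: 8.57
tcp_pos: [0.5573, -0.0576, 0.0572]
ee_rot: [[-0.972, 0.236, 0.001], [0.236, 0.972, 0.0], [-0.001, 0.0, -1.0]]
wrist_force: [-3.9, 2.5, 11.1]
gripper_width: 0.007
gripper_force: 5.4
```

Request:
drive_tool([
  {"tx": 0, "ty": 0, "tz": -1, "ax": 0, "ay": 0, "az": 0, "claw": 0},
  {"tx": 0, "ty": 0, "tz": -3, "ax": 0, "ay": 0, "az": 0, "claw": 0},
  {"tx": 0, "ty": 0, "tz": -2, "ax": 0, "ay": 0, "az": 0, "claw": 0},
  {"tx": 0.8, "ty": 3.2, "tz": 0, "ax": 0, "ay": 0, "az": 0, "claw": 0},
  {"tx": 0.8, "ty": 3.2, "tz": 0, "ax": 0, "ay": 0, "az": 0, "claw": 0},
  {"tx": 0.8, "ty": 3.2, "tz": 0, "ax": 0, "ay": 0, "az": 0, "claw": 0},
  {"tx": 0.8, "ty": 3.2, "tz": 0, "ax": 0, "ay": 0, "az": 0, "claw": 0},
  {"tx": 0.8, "ty": 3.2, "tz": 0, "ax": 0, "ay": 0, "az": 0, "claw": 0},
  {"tx": 0.8, "ty": 3.2, "tz": 0, "ax": 0, "ay": 0, "az": 0, "claw": 0},
  {"tx": 0.8, "ty": 2.7, "tz": 0, "ax": 0, "ay": 0, "az": 0, "claw": 0},
])

```text
time_s: 9.4
tcp_pos: [0.5541, 0.17, 0.1153]
ee_rot: [[-0.972, 0.236, 0.0], [0.236, 0.972, -0.0], [-0.0, -0.0, -1.0]]
wrist_force: [0.6, -1.1, 0.3]
gripper_width: 0.001
gripper_force: 0.0
```

Request:
drive_tool([
  {"tx": 0, "ty": 0, "tz": 2, "ax": 0, "ay": 0, "az": 0, "claw": 0},
  {"tx": 0, "ty": 0, "tz": 2, "ax": 0, "ay": 0, "az": 0, "claw": 0},
  {"tx": 0, "ty": 0, "tz": 1, "ax": 0, "ay": 0, "az": 0, "claw": 0},
  {"tx": 0, "ty": 0, "tz": 0, "ax": 0, "ay": 0, "az": 0, "claw": 0},
  {"tx": 0, "ty": 0, "tz": 0, "ax": 0, "ay": 0, "az": 0, "claw": 0},
  {"tx": 0, "ty": 0, "tz": 0, "ax": 0, "ay": 0, "az": 0, "claw": 0},
])

```text
time_s: 9.9
tcp_pos: [0.5551, 0.1678, 0.0664]
ee_rot: [[-0.971, 0.237, 0.001], [0.237, 0.971, 0.0], [-0.001, 0.001, -1.0]]
wrist_force: [-0.3, -0.4, 0.1]
gripper_width: 0.004
gripper_force: 0.0
```

Run:
```python
from h import *
s=sense();print(s["tcp_pos"])
ps=[capture(n)[0] for n in("wrist","side")]
cv2.imwrite("pics/w2.png",np.hstack([cv2.resize(ps[0][:,:,::-1],(400,300)),cv2.resize(ps[1][180:360,150:390,::-1],(400,300))]))
```

```text
[0.55509247 0.16780905 0.06641946]
```

View pics/w2.png

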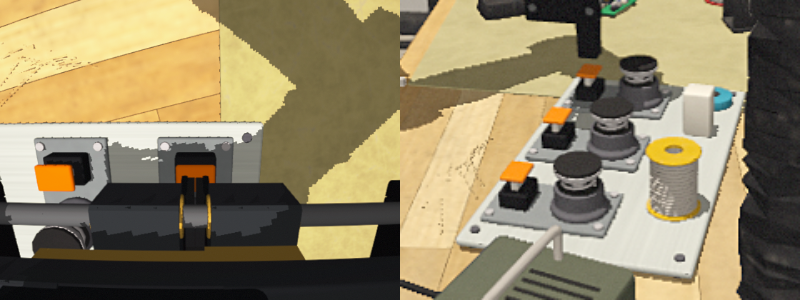

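The left half shows the shut fingers at (195,205), centred over the left tag at (195,172). The right half shows the fingertip at (588,55), just above that tag at (590,72), with all pads back up and all tags up. I'll push down now.

Request:
drive_tool([
  {"tx": 0, "ty": 0, "tz": 0.6, "ax": 0, "ay": 0, "az": 0, "claw": 0},
  {"tx": 0, "ty": 0, "tz": 0.5, "ax": 0, "ay": 0, "az": 0, "claw": 0},
  {"tx": 0, "ty": 0, "tz": 0.4, "ax": 0, "ay": 0, "az": 0, "claw": 0},
  {"tx": 0, "ty": 0, "tz": 0.4, "ax": 0, "ay": 0, "az": 0, "claw": 0},
  {"tx": 0, "ty": 0, "tz": 0.4, "ax": 0, "ay": 0, "az": 0, "claw": 0},
  {"tx": 0, "ty": 0, "tz": 0.4, "ax": 0, "ay": 0, "az": 0, "claw": 0},
  {"tx": 0, "ty": 0, "tz": 0, "ax": 0, "ay": 0, "az": 0, "claw": 0},
  {"tx": 0, "ty": 0, "tz": 0, "ax": 0, "ay": 0, "az": 0, "claw": 0},
  {"tx": 0, "ty": 0, "tz": 0, "ax": 0, "ay": 0, "az": 0, "claw": 0},
])

```text
time_s: 10.75
tcp_pos: [0.5544, 0.1677, 0.0394]
ee_rot: [[-0.972, 0.236, 0.0], [0.236, 0.972, -0.0], [-0.0, -0.0, -1.0]]
wrist_force: [-1.9, -1.0, 7.3]
gripper_width: 0.005
gripper_force: 4.0
```

Request:
drive_tool([
  {"tx": 0, "ty": 0, "tz": 0.15, "ax": 0, "ay": 0, "az": 0, "claw": 0},
  {"tx": 0, "ty": 0, "tz": 0, "ax": 0, "ay": 0, "az": 0, "claw": 0},
  {"tx": 0, "ty": 0, "tz": 0, "ax": 0, "ay": 0, "az": 0, "claw": 0},
])

```text
time_s: 11.0
tcp_pos: [0.5544, 0.1677, 0.0393]
ee_rot: [[-0.972, 0.236, 0.001], [0.236, 0.972, -0.001], [-0.001, -0.0, -1.0]]
wrist_force: [-5.3, -0.7, 15.1]
gripper_width: 0.008
gripper_force: 7.7
```

On the stop: the force rose to 15 N without further travel. Now I'll retreat.

Request:
drive_tool([
  {"tx": 0, "ty": 0, "tz": -0.5, "ax": 0, "ay": 0, "az": 0, "claw": 0},
  {"tx": 0, "ty": 0, "tz": -1, "ax": 0, "ay": 0, "az": 0, "claw": 0},
  {"tx": 0, "ty": 0, "tz": -3, "ax": 0, "ay": 0, "az": 0, "claw": 0},
  {"tx": 0, "ty": 0, "tz": -4, "ax": 0, "ay": 0, "az": 0, "claw": 0},
  {"tx": 0, "ty": 0, "tz": -4, "ax": 0, "ay": 0, "az": 0, "claw": 0},
  {"tx": 0, "ty": 0, "tz": -3, "ax": 0, "ay": 0, "az": 0, "claw": 0},
  {"tx": 0, "ty": 0, "tz": 0, "ax": 0, "ay": 0, "az": 0, "claw": 0},
  {"tx": 0, "ty": 0, "tz": 0, "ax": 0, "ay": 0, "az": 0, "claw": 0},
])

```text
time_s: 11.67
tcp_pos: [0.5553, 0.1685, 0.1944]
ee_rot: [[-0.971, 0.237, 0.004], [0.237, 0.971, 0.003], [-0.004, 0.004, -1.0]]
wrist_force: [-0.1, 0.1, -0.6]
gripper_width: 0.009
gripper_force: 0.0
```

Run:
```python
from h import *
p=capture("side")[0];cv2.imwrite("pics/s3.png",cv2.resize(p[180:360,150:390,::-1],(800,600)))
```

```text
(no output)
```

View pics/s3.png

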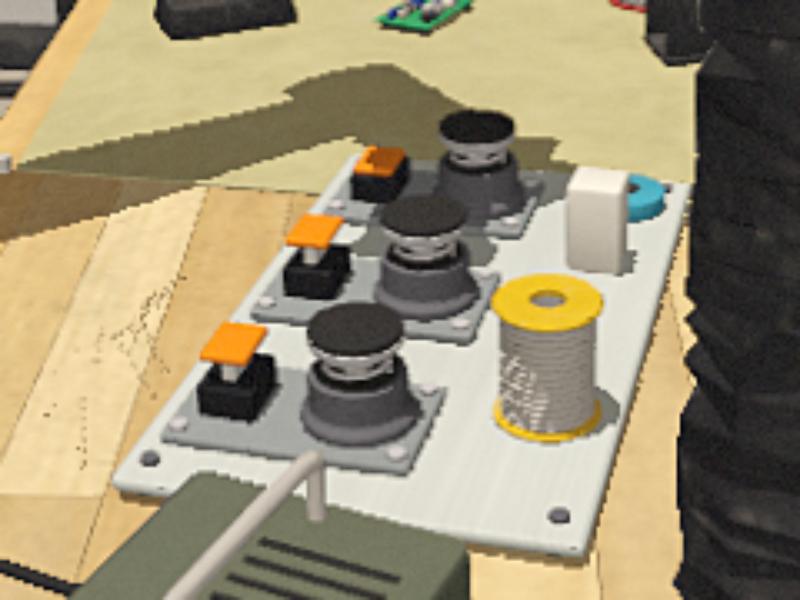

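The left tag at (380,165) is fully down on its block. The other two at (315,230) and (233,343) are up, all the pads are up, and the loose things are unmoved.

```bash
python3 -c "
from station import *
print(finish_job())"
```

```text
the job is handed in; nothing more can be done
None
```

Job handed in: I pressed all three pads left to right, about 7–8 mm each at roughly 4, 7 and 11 N. The left mount was the softest, so I pushed its tag fully down; the other two tags are up and the arm is clear of everything.

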